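# Pack the amber gift set into its foam-lined carton

### The arm

A 6-joint arm with a two-finger parallel gripper is mounted at the origin on the work surface. World frame = base frame: x ahead of the robot, y to its left, z up, the work surface at z = 0. Lengths are in m, angles in rad, forces in N, time in s.
With the tool pointing down it reaches from about 0.35 to 0.8 m from the base axis. Payload 7.3 kg.
Tool frame: the origin (TCP) lies midway between the tips of the shut fingers; the grasp point (between the pads) lies 19 mm behind it (manip.grasp_offset is the distance from the TCP to the grasp point, in m); z points along the fingers, y is the line along which they close (so a half turn about z gives the same grasp; the last joint's range is limited). The gripper opens to 85 mm and grips with 20 to 120 N. Pads are 22 mm wide; open, the fingers measure 114 mm over their backs; the gripper's body (76 mm by 85 mm) begins 54 mm behind the grasp point. The pads swing forward as they close: fully open they stand 13 mm farther back than shut.
Start: joints at [1.125, 0.342, 1.524, -0, 1.275, -0.146], TCP at [0.155, 0.502, 0.231] pointing down, gripper open.
Joint ranges: [-2.53, 2.53], [-0.77, 2.02], [0.04, 2.7], [-1, 4.14], [0.28, 2.66], [-3.11, 3.11]. Speed limits (rad/s): [2.57, 2.57, 3.14, 3.14, 3.14, 3.14].

### API

Orientations are given as a 3x3 rotation matrix whose columns are the frame's x, y, z axes.
In Python, from bench import manip, grab_frame, camera_model gives the robot as it stands.
- The arm moves only by the tool arm_command, never from a script. Its argument "commands" is a list of rows, each an object with "offset": the shift along the tool's x, y, z in mm, a list of three; "twist": the turn, a rotation vector about the tool's x, y, z in degrees, a list of three; "claw": the finger opening in mm, from 0 to 85.4. In form: [{"offset": [dx, dy, dz], "twist": [rx, ry, rz], "claw": claw}, ...]. A call has 1 to 12 rows; each row shifts and turns the commanded pose from where the row before left it, along the tool's axes as they then stand; what a row does not reach is not made up. A row lasts 1/10 s, in which the tool goes at most 50 mm and 8.59 degrees, less where a joint would pass 70% of its speed; a pose out of reach is approached as far as the arm can. A call with a gripper value outside its range is refused whole. The fingers move at their own pace and stop on an object; "squeeze" is the grip in N (left out, the last holds). Time passes only in rows, so rows that do not move let the fingers close. It gives the time, the measured TCP pose, the force, the opening and the grip force at its end, in the units of the state.
- manip.sense(): the state, without advancing time (a new reading comes with each control period).
- grab_frame(name): name is "side" or "top"; returns the picture (420x560x3 uint8, blue, green, red); there is no depth.
- camera_model(name): a dict with "fx", "fy", "cx", "cy" (pixels), "cam_to_world" (4x4, takes a point from camera to world coordinates). Camera axes: x right, y up, looking along -z (the intrinsics and any distortion apply to the point x, -y, -z); pixel columns grow to the right and rows downward; lengths in m; the calibration is good to about 2 mm. A picture is of the moment at which its call begins. camera_model takes no time and is no camera call.
- manip.finish_job(): hands the job in; it is judged then, once.
The state is a dict: "time": time; "qpos": joint angles; "qd": joint speeds; "effort": joint torques, N m; "tcp_pos": TCP position; "tcp_rot": TCP orientation; "contact_force": force on the tool from outside, world axes, zero at the start; "torque": the same for the moment, N m; "grip_width": opening from 0.0 (shut) to 1.0 (fully open); "gripper_force": force on a finger pad.
Only numpy, scipy, OpenCV 4.12 (cv2) and the standard library are available. Lean on these libraries where they do the work, as an engineer would, in place of code of your own. Each camera call takes 0.05 s, during which the arm holds its last target. There are 200 camera calls.

### The job

Pack the amber gift set into the open carton: stand the amber candle, the amber dropper bottle, the square amber bottle and the ochre soap box upright, each all the way down in the foam cut-out made for its size and shape. Set each one down, do not drop it, and leave the green candle and the green dropper bottle, which belong to another order, standing where they are.

Things in the scene. Friction and masses are not known exactly. Their poses are not given: they have to be found in the camera images.
- candle_amber: Candle of the amber set: round tumbler of brown-amber glass with a flat black lid and a white label band. Diameter 62 mm, 78 mm tall with its lid (the lid is the top 11 mm, diameter 60 mm), about 0.3 kg, standing on the bench. Origin: centre of its underside, z up.
- dropper_amber: Dropper bottle of the amber set: slim round bottle of brown-amber glass with a black dropper cap and a white label band. Body diameter 38 mm, straight to 72 mm above its base, 104 mm tall with its cap (23 mm wide), about 0.12 kg, standing on the bench. Origin: centre of its underside, z up.
- square_amber: Square bottle of the amber set: brown-amber, 40 x 40 mm, straight to 76 mm above its base, 98 mm tall with its round black cap (26 mm wide), white label band, about 0.2 kg, standing on the bench. x and y are square to its faces. Origin: centre of its underside, z up.
- soap_box: Soap of the amber set in a closed ochre-orange box with a white band, standing on end: 58 mm (its x) by 32 mm (its y), 78 mm tall, about 0.12 kg. Origin: centre of its underside, z up.
- candle_green: Look-alike that belongs to another order: the same candle, 62 mm wide and 78 mm tall, but green glass with a white lid, standing on the bench. To be left where it stands. Origin: centre of its underside, z up.
- dropper_green: Look-alike that belongs to another order: the same dropper bottle, 38 mm wide and 104 mm tall, but green glass with a white cap, standing on the bench. To be left where it stands. Origin: centre of its underside, z up.
- foam_candle: Fixed charcoal foam block, 105 x 105 x 38 mm, one of four set 2 x 2 in any order, square with the open kraft carton (222 mm square, walls 5 mm thick, rising to 48 mm above the table). Its central cut-out, 28 mm deep, floor light blue, is round, 76 mm (the large one): for the candle. Origin: centre of underside, 5 mm above the table; cut-out floor at z = 10 mm, foam top at 38 mm; x, y along sides.
- foam_dropper: Fixed charcoal foam block, 105 x 105 x 38 mm, one of four set 2 x 2 in any order, square with the open kraft carton (222 mm square, walls 5 mm thick, rising to 48 mm above the table). Its central cut-out, 28 mm deep, floor light blue, is round, 52 mm (the small one): for the dropper. Origin: centre of underside, 5 mm above the table; cut-out floor at z = 10 mm, foam top at 38 mm; x, y along sides.
- foam_square: Fixed charcoal foam block, 105 x 105 x 38 mm, one of four set 2 x 2 in any order, square with the open kraft carton (222 mm square, walls 5 mm thick, rising to 48 mm above the table). Its central cut-out, 28 mm deep, floor light blue, is square, 54 x 54 mm: for the square bottle. Origin: centre of underside, 5 mm above the table; cut-out floor at z = 10 mm, foam top at 38 mm; x, y along sides.
- foam_soap: Fixed charcoal foam block, 105 x 105 x 38 mm, one of four set 2 x 2 in any order, square with the open kraft carton (222 mm square, walls 5 mm thick, rising to 48 mm above the table). Its central cut-out, 28 mm deep, floor light blue, is oblong, 72 (x) by 46 mm (y): for the soap. Origin: centre of underside, 5 mm above the table; cut-out floor at z = 10 mm, foam top at 38 mm; x, y along sides.
Mind the look-alikes: they are no part of the job. Leave any blue or purple look-alike of the soap_box alone.

How it is judged:
By the outcome, as a careful person would: the job done as asked, in the order asked, and still so for the second after the job is handed in, with the robot touching nothing.
It also fails if it takes over 115 s, if anything falls off the work surface, if the arm or the gripper's body presses on something with over 40 N, if the wrist force passes 120 N, or if a joint passes its speed limit or range.

## Working session

There is one attempt and no reset: what is moved stays moved. The work goes in short steps, Python scripts to look and compute and a tool call to move; the robot and the scene stay as the last step left them, time stands still between calls to the robot, and variables do not carry over. Pictures are saved under pics/ and viewed, at most 14 in all, crops included, and the job is handed in when it is done.

Besides the shell and the picture viewer there is one more tool, called after "Emit:" as name([rows], argument=value, ...), one row to a line, values as JSON. arm_command: Moves the arm, as the interface text tells. Its arguments: {"type":"object","properties":{"commands":{"type":"array"},"squeeze":{"type":"number"}},"required":["commands"]}

```bash
mkdir -p pics; ls; python3 - <<'E'
from bench import manip, grab_frame, camera_model
import cv2
for n in("top","side"):
    f=grab_frame(n); cv2.imwrite(f"pics/{n}0.png",f)
    print(n,camera_model(n))
s=manip.sense();print(s)
E
```

```text
pics
top {'fx': 493.3887202010868, 'fy': 493.3887202010868, 'cx': 292.6186674791719, 'cy': 208.9632190921054, 'cam_to_world': array([[ 1.44848239e-03,  9.94447074e-01, -1.05227935e-01,
         4.63237590e-01],
       [-9.99998457e-01,  1.54506245e-03,  8.36305362e-04,
         1.23945940e-01],
       [ 9.94245152e-04,  1.05226561e-01,  9.94447778e-01,
         1.07795381e+00],
       [ 0.00000000e+00,  0.00000000e+00,  0.00000000e+00,
         1.00000000e+00]])}
side {'fx': 492.3867300011911, 'fy': 492.3867300011911, 'cx': 280.0151712595874, 'cy': 210.78054698790956, 'cam_to_world': array([[ 0.91159373,  0.29362713, -0.2877151 ,  0.24654314],
       [-0.4108448 ,  0.67500571, -0.61284079, -0.59881958],
       [ 0.01426265,  0.67686808,  0.73596616,  0.89352907],
       [ 0.        ,  0.        ,  0.        ,  1.        ]])}
{'time': 0.1, 'qpos': array([ 1.12496951e+00,  3.42655161e-01,  1.52494089e+00, -2.62947657e-06,
        1.27539501e+00, -1.45985084e-01]), 'qd': array([-0.00088985, -0.00240895, -0.00249478, -0.00043195,  0.00057982,
        0.00200369]), 'effort': array([ 2.66095249e-04, -4.34440720e+01, -2.46494615e+01, -3.06268494e-04,
        4.62123178e-03,  5.56308271e-05]), 'tcp_pos': array([0.15488177, 0.50125223, 0.23068759]), 'tcp_rot': array([[-9.55383416e-01,  2.95367852e-01, -6.00731785e-04],
       [ 2.95368395e-01,  9.55382602e-01, -1.26280943e-03],
       [ 2.00935387e-04, -1.38390437e-03, -9.99999022e-01]]), 'contact_force': array([0.85566619, 0.05549856, 0.45524904]), 'torque': array([ 0.01190308, -0.02509558, -0.00523935]), 'gripper_force': 0.0, 'grip_width': 0.9978061843919436}
```

View pics/top0.png

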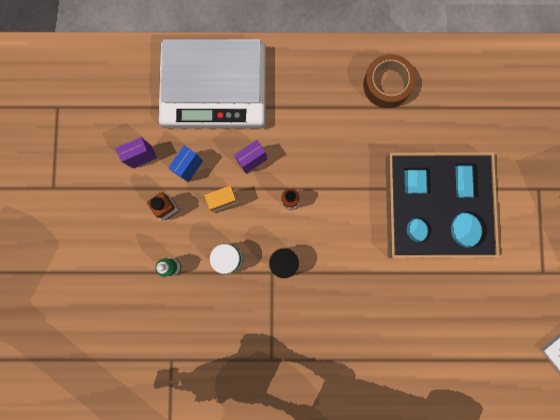

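View pics/side0.png

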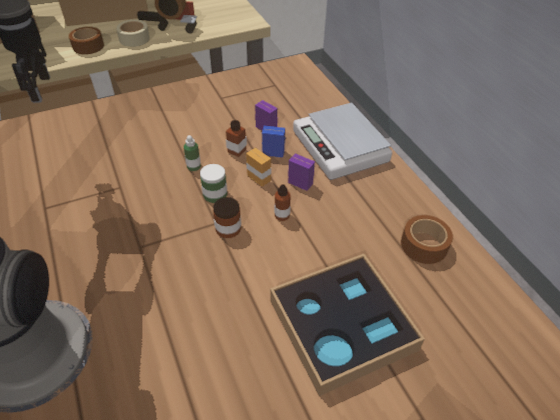

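The top view shows the amber candle (black lid) at (284,263), amber dropper at (291,198), square amber at (161,205) and ochre soap at (221,198). The green candle is at (225,259) and the green dropper at (167,267); blue and purple boxes stand at y≈155. Cut-outs: square (416,181), oblong (465,181), small round (417,230), large round (467,230). I'll take an enlarged crop to confirm, and measure.

```bash
cat > h.py <<'E'
import numpy as np, cv2
from bench import manip, grab_frame, camera_model
def ray(n,u,v):
    c=camera_model(n);T=c["cam_to_world"]
    d=np.array([(u-c["cx"])/c["fx"],-(v-c["cy"])/c["fy"],-1.])
    return T[:3,3],T[:3,:3]@d
def onz(n,u,v,z):
    o,d=ray(n,u,v);return (o+d*(z-o[2])/d[2])
def proj(n,p):
    c=camera_model(n);T=c["cam_to_world"];q=T[:3,:3].T@(np.array(p)-T[:3,3])
    return c["cx"]-c["fx"]*q[0]/q[2], c["cy"]+c["fy"]*q[1]/q[2]
def blobs(mask,amin=40):
    k,_=cv2.findContours(mask.astype(np.uint8),cv2.RETR_EXTERNAL,cv2.CHAIN_APPROX_NONE)
    return [c for c in k if cv2.contourArea(c)>amin]
E
python3 - <<'E'
from h import *
t=cv2.imread("pics/top0.png");s=cv2.imread("pics/side0.png")
cv2.imwrite("pics/crop_t.png",cv2.resize(t[125:290,100:320],None,fx=3.6,fy=3.6,interpolation=cv2.INTER_CUBIC))
hsv=cv2.cvtColor(t,cv2.COLOR_BGR2HSV);H,S,V=cv2.split(hsv)
print("cutouts (floor z=.010)")
for c in blobs((H>85)&(H<105)&(S>100)&(V>120)&(np.arange(560)>380)[None]):
    hull=c[:,0].astype(float); P=np.array([onz("top",u,v,.010)[:2] for u,v in hull])*1000
    r=cv2.minAreaRect(P.astype(np.float32)); print(np.round(r[0]),np.round(r[1]),round(r[2],1),cv2.minAreaRect(c)[0])
print("black lid/caps")
for c in blobs((V<60)&(np.arange(560)<310)[None]&(np.arange(420)>180)[:,None]&(np.arange(420)<290)[:,None],30):
    u,v=cv2.minEnclosingCircle(c)[0]; print((u,v),cv2.contourArea(c),[np.round(onz("top",u,v,z)*1000,0)[:2] for z in(.078,.098,.104)])
print("soap px");
m=(H>12)&(H<25)&(S>150)&(V>150); m[:,:195]=0;m[:,245:]=0;m[:180]=0;m[215:]=0
for c in blobs(m):
    P=np.array([onz("top",u,v,.078)[:2] for u,v in c[:,0]])*1000
    r=cv2.minAreaRect(P.astype(np.float32));print(r,cv2.boundingRect(c))
# carton outer foam mask
m=(V<70)|((H>85)&(H<105)&(S>100)); m[:,:388]=0;m[:,500:]=0;m[:150]=0;m[262:]=0
c=max(blobs(m),key=cv2.contourArea);P=np.array([onz("top",u,v,.043)[:2] for u,v in c[:,0]])*1000
print("foam",cv2.minAreaRect(P.astype(np.float32)))
E
```

```text
cutouts (floor z=.010)
[ 534. -148.] [47. 40.] 52.7 (417.6000671386719, 228.6999969482422)
[ 533. -254.] [69. 65.] 52.5 (466.72003173828125, 229.04000854492188)
[ 638. -146.] [49. 46.] 0.1 (415.5, 181.0)
[ 639. -253.] [67. 36.] 0.3 (464.1103820800781, 181.03868103027344)
black lid/caps
(283.5020446777344, 262.93621826171875) 623.0 [array([460., 141.]), array([460., 141.]), array([460., 141.])]
(157.0, 203.10000610351562) 118.5 [array([581., 400.]), array([578., 394.]), array([578., 393.])]
(290.1666564941406, 196.0) 82.0 [array([596., 128.]), array([593., 128.]), array([592., 128.])]
soap px
((593.2874145507812, 273.1037902832031), (33.292991638183594, 57.32024383544922), 19.343137741088867) (204, 186, 31, 24)
foam ((582.7489013671875, -195.3304443359375), (208.32986450195312, 211.253173828125), 0.09527791291475296)
```

View pics/crop_t.png

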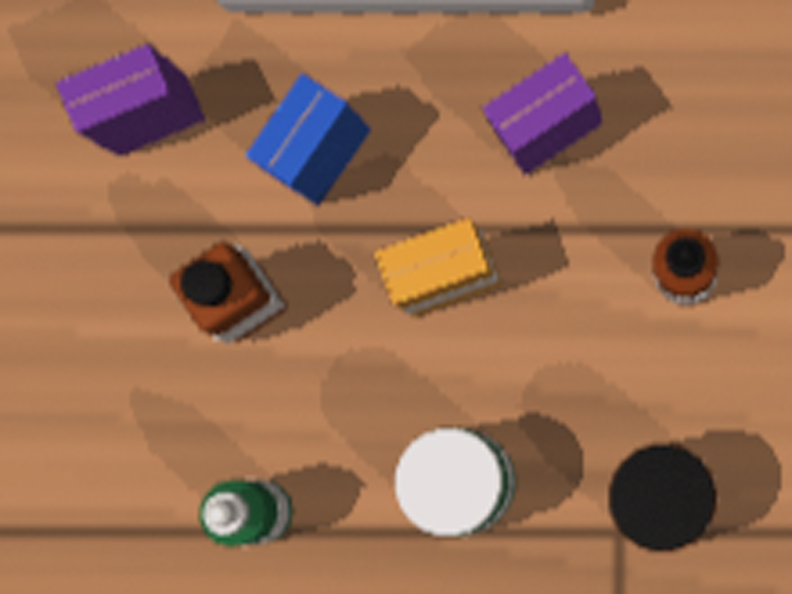

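The crop confirms the targets: brown candle with black lid (662,497 in the crop), brown slim dropper with black cap (685,263), brown square bottle with black cap (220,290) and ochre box (430,262). The green pair and the blue/purple boxes don't fit the description. The measured foam is 208 x 211 mm (true 210) centred at (582.7,-195.3). Next is a cross-check in the side view and the square bottle's yaw.

```bash
python3 - <<'E'
from h import *
t=cv2.imread("pics/top0.png");s=cv2.imread("pics/side0.png")
def tri(a,b):
    o1,d1=ray("top",*a);o2,d2=ray("side",*b)
    A=np.stack([d1,-d2],1);k=np.linalg.lstsq(A,o2-o1,rcond=None)[0]
    p,q=o1+k[0]*d1,o2+k[1]*d2;return np.round((p+q)/2*1000),round(np.linalg.norm(p-q)*1000,1)
hs=cv2.cvtColor(s,cv2.COLOR_BGR2HSV);V=hs[...,2]
for n,g in dict(candle=(.460,.141,.078),drop=(.592,.128,.104),sq=(.577,.394,.098),soap=(.593,.273,.078)).items(): print(n,np.round(proj("side",g),1))
m=V<55;m[:, :185]=0;m[:,310:]=0;m[:110]=0;m[240:]=0
for c in blobs(m,15): print("dark side",cv2.boundingRect(c),cv2.minEnclosingCircle(c))
ht=cv2.cvtColor(t,cv2.COLOR_BGR2HSV)
# square bottle top face: amber pixels
r=t[185:225,140:185].copy();H,S,V=cv2.split(ht[185:225,140:185])
m=((S>175)&(V>60)&(H<12))|(V<60)
c=max(blobs(m,20),key=cv2.contourArea)+np.array([140,185])
P=np.array([onz("top",u,v,.076)[:2] for u,v in c[:,0]])*1000
print("sq",cv2.minAreaRect(P.astype(np.float32)))
big=np.hstack([cv2.resize(t[180:230,135:190],None,fx=7,fy=7,interpolation=cv2.INTER_CUBIC),cv2.resize(s[115:165,210:265],None,fx=7,fy=7,interpolation=cv2.INTER_CUBIC)])
cv2.imwrite("pics/sq.png",big)
E
```

```text
candle [226.6 206.3]
drop [282.2 185.6]
sq [234.9 123.4]
soap [258.5 155.6]
dark side (215, 197, 24, 22) ((225.9558868408203, 207.87132263183594), 12.096982955932617)
dark side (279, 185, 8, 11) ((282.5, 190.10000610351562), 5.124545574188232)
dark side (231, 121, 8, 9) ((234.6999969482422, 125.30000305175781), 4.356703281402588)
sq ((577.2426147460938, 393.24365234375), (42.12751770019531, 40.976219177246094), 34.53553771972656)
```

View pics/sq.png

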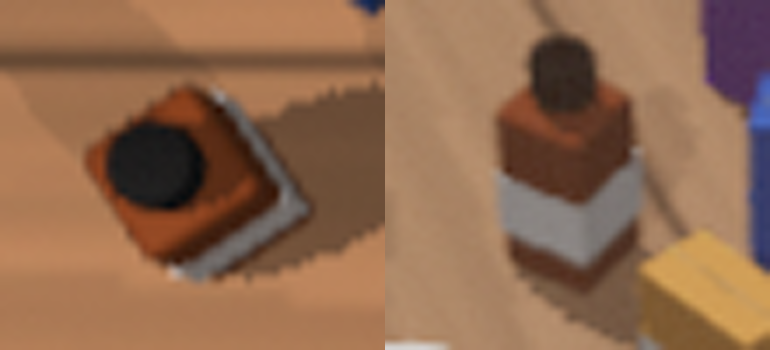

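The zoomed square bottle shows its top face at yaw ≈35°, and the side-view projections agree within 2 px. It stands at (577,393). I'll start with the candle.

Emit:
arm_command([
  {"offset":[0,0,0],"twist":[0,0,-8.55],"claw":85},
  {"offset":[0,0,0],"twist":[0,0,-8.55],"claw":85},
  {"offset":[-30,-36,0],"twist":[0,0,0],"claw":85},
  {"offset":[-30,-36,0],"twist":[0,0,0],"claw":85},
  {"offset":[-30,-36,0],"twist":[0,0,0],"claw":85},
  {"offset":[-30,-36,0],"twist":[0,0,0],"claw":85},
  {"offset":[-30,-36,0],"twist":[0,0,0],"claw":85},
  {"offset":[-30,-36,0],"twist":[0,0,0],"claw":85},
  {"offset":[-30,-36,0],"twist":[0,0,0],"claw":85},
  {"offset":[-30,-36,0],"twist":[0,0,0],"claw":85},
  {"offset":[-30,-36,0],"twist":[0,0,0],"claw":85},
  {"offset":[-30,-36,0],"twist":[0,0,0],"claw":85},
])

```text
time: 1.3
tcp_pos: [0.4553, 0.1394, 0.2312]
tcp_rot: [[-1.0, 0.002, -0.0], [0.002, 1.0, 0.0], [0.0, 0.0, -1.0]]
contact_force: [0.1, 1.4, -0.0]
grip_width: 0.994
gripper_force: 0.0
```

Emit:
arm_command([
  {"offset":[-5,1.5,40],"twist":[0,0,0],"claw":85},
  {"offset":[0,0,40],"twist":[0,0,0],"claw":85},
  {"offset":[0,0,40],"twist":[0,0,0],"claw":85},
  {"offset":[0,0,30],"twist":[0,0,0],"claw":85},
  {"offset":[0,0,20],"twist":[0,0,0],"claw":85},
  {"offset":[0,0,20],"twist":[0,0,0],"claw":85},
  {"offset":[0,0,13],"twist":[0,0,0],"claw":85},
  {"offset":[0,0,0],"twist":[0,0,0],"claw":85},
  {"offset":[0,0,0],"twist":[0,0,0],"claw":85},
])

```text
time: 2.2
tcp_pos: [0.4595, 0.1427, 0.0283]
tcp_rot: [[-1.0, 0.001, -0.001], [0.001, 1.0, 0.0], [0.001, 0.0, -1.0]]
contact_force: [-0.2, -1.0, 0.4]
grip_width: 0.992
gripper_force: 0.0
```

```bash
python3 - <<'E'
from h import *
t=grab_frame("top");s=grab_frame("side")
big=np.hstack([cv2.resize(t[200:300,230:330],(400,400),interpolation=cv2.INTER_CUBIC),cv2.resize(s[130:250,170:290],(400,400),interpolation=cv2.INTER_CUBIC)])
cv2.imwrite("pics/g1.png",big);print(manip.sense()["tcp_pos"])
E
```

```text
[0.46010659 0.14279994 0.02904378]
```

View pics/g1.png

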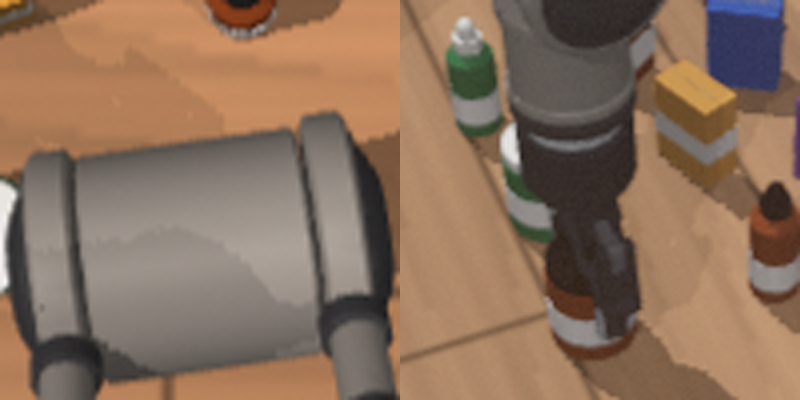

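The fingers straddle the candle (side crop at about (590,290)) at mid-body height. Closing.

Emit:
arm_command([
  {"offset":[0,0,0],"twist":[0,0,0],"claw":60},
  {"offset":[0,0,0],"twist":[0,0,0],"claw":58},
  {"offset":[0,0,0],"twist":[0,0,0],"claw":56},
  {"offset":[0,0,0],"twist":[0,0,0],"claw":54},
  {"offset":[0,0,0],"twist":[0,0,0],"claw":54},
  {"offset":[0,0,0],"twist":[0,0,0],"claw":54},
  {"offset":[0,0,-5],"twist":[0,0,0],"claw":54},
  {"offset":[0,0,-10],"twist":[0,0,0],"claw":54},
  {"offset":[0,0,-15],"twist":[0,0,0],"claw":54},
  {"offset":[0,0,-20],"twist":[0,0,0],"claw":54},
], squeeze=40)

```text
time: 3.3
tcp_pos: [0.4588, 0.1426, 0.0787]
tcp_rot: [[-1.0, 0.001, -0.002], [0.001, 1.0, -0.0], [0.002, -0.0, -1.0]]
contact_force: [-0.2, 0.5, -4.4]
grip_width: 0.715
gripper_force: 44.4
```

Emit:
arm_command([
  {"offset":[0,0,-25],"twist":[0,0,0],"claw":54},
  {"offset":[-3,-15,-25],"twist":[0,0,0],"claw":54},
  {"offset":[-7,-35,0],"twist":[0,0,0],"claw":54},
  {"offset":[-7,-40,0],"twist":[0,0,0],"claw":54},
  {"offset":[-7,-40,0],"twist":[0,0,0],"claw":54},
  {"offset":[-7,-40,0],"twist":[0,0,0],"claw":54},
  {"offset":[-7,-40,0],"twist":[0,0,0],"claw":54},
  {"offset":[-7,-40,0],"twist":[0,0,0],"claw":54},
  {"offset":[-7,-40,0],"twist":[0,0,0],"claw":54},
  {"offset":[-7,-40,0],"twist":[0,0,0],"claw":54},
  {"offset":[-7,-35,0],"twist":[0,0,0],"claw":54},
  {"offset":[-5,-25,0],"twist":[0,0,0],"claw":54},
])

```text
time: 4.5
tcp_pos: [0.5299, -0.2498, 0.1287]
tcp_rot: [[-1.0, 0.003, 0.0], [0.003, 1.0, -0.0], [-0.0, -0.0, -1.0]]
contact_force: [0.4, 0.1, -5.0]
grip_width: 0.722
gripper_force: 44.7
```

Emit:
arm_command([
  {"offset":[0,0,0],"twist":[0,0,0],"claw":54},
  {"offset":[0,0,0],"twist":[0,0,0],"claw":54},
])

```text
time: 4.7
tcp_pos: [0.5295, -0.2474, 0.1282]
tcp_rot: [[-1.0, 0.003, -0.001], [0.003, 1.0, 0.001], [0.001, 0.001, -1.0]]
contact_force: [-0.3, 1.1, -4.2]
grip_width: 0.711
gripper_force: 44.9
```

```bash
python3 - <<'E'
from h import *
s=grab_frame("side");t=grab_frame("top")
cv2.imwrite("pics/p1.png",np.hstack([cv2.resize(s[200:400,230:430],(400,400)),cv2.resize(t[120:280,360:520],(400,400))]));print(manip.sense()["tcp_pos"])
E
```

```text
[ 0.52962268 -0.2462976   0.12829209]
```

View pics/p1.png

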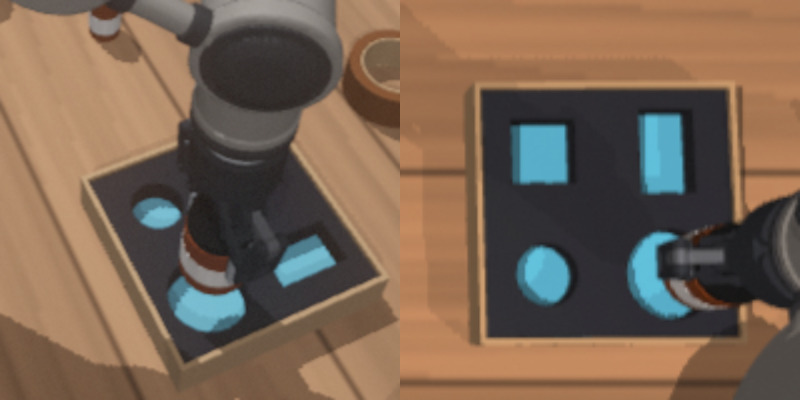

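The candle is held upright and hangs over the large round cut-out (side crop (208,290)). Lowering.

Emit:
arm_command([
  {"offset":[-0.5,-1,25],"twist":[0,0,0],"claw":54},
  {"offset":[0,0,20],"twist":[0,0,0],"claw":54},
  {"offset":[0,0,15],"twist":[0,0,0],"claw":54},
  {"offset":[0,0,10],"twist":[0,0,0],"claw":54},
  {"offset":[0,0,7],"twist":[0,0,0],"claw":54},
  {"offset":[0,0,3],"twist":[0,0,0],"claw":54},
  {"offset":[0,0,2],"twist":[0,0,0],"claw":54},
  {"offset":[0,0,0],"twist":[0,0,0],"claw":54},
  {"offset":[0,0,0],"twist":[0,0,0],"claw":54},
])

```text
time: 5.7
tcp_pos: [0.5308, -0.2486, 0.0468]
tcp_rot: [[-1.0, 0.001, 0.001], [0.001, 1.0, -0.0], [-0.001, -0.0, -1.0]]
contact_force: [-1.3, 0.3, -2.9]
grip_width: 0.716
gripper_force: 45.0
```

Emit:
arm_command([
  {"offset":[0,0,1.5],"twist":[0,0,0],"claw":54},
  {"offset":[0,0,0.8],"twist":[0,0,0],"claw":54},
  {"offset":[0,0,0],"twist":[0,0,0],"claw":54},
])

```text
time: 6.0
tcp_pos: [0.5306, -0.2485, 0.0443]
tcp_rot: [[-1.0, 0.001, 0.0], [0.001, 1.0, -0.0], [-0.0, -0.0, -1.0]]
contact_force: [-0.7, 0.9, -1.4]
grip_width: 0.716
gripper_force: 45.2
```

Emit:
arm_command([
  {"offset":[0,0,0.7],"twist":[0,0,0],"claw":54},
  {"offset":[0,0,0],"twist":[0,0,0],"claw":54},
])

```text
time: 6.2
tcp_pos: [0.5306, -0.2485, 0.0443]
tcp_rot: [[-1.0, 0.001, 0.001], [0.001, 1.0, -0.0], [-0.001, -0.0, -1.0]]
contact_force: [-3.2, 0.7, 5.8]
grip_width: 0.718
gripper_force: 45.9
```

Seated (force flips to +6 N at the expected height). Release and go to the dropper.

Emit:
arm_command([
  {"offset":[0,0,0],"twist":[0,0,0],"claw":64},
  {"offset":[0,0,0],"twist":[0,0,0],"claw":68},
  {"offset":[0,0,0],"twist":[0,0,0],"claw":72},
  {"offset":[0,0,0],"twist":[0,0,0],"claw":74},
  {"offset":[0,0,-10],"twist":[0,0,0],"claw":74},
  {"offset":[0,0,-25],"twist":[0,0,0],"claw":74},
  {"offset":[0,0,-40],"twist":[0,0,0],"claw":74},
  {"offset":[0,0,-40],"twist":[0,0,0],"claw":74},
  {"offset":[0,0,-15],"twist":[0,0,0],"claw":74},
])

```text
time: 7.1
tcp_pos: [0.5321, -0.2494, 0.1785]
tcp_rot: [[-1.0, 0.001, 0.006], [0.001, 1.0, -0.004], [-0.006, -0.004, -1.0]]
contact_force: [0.3, -0.1, -0.1]
grip_width: 0.866
gripper_force: 0.0
```

Emit:
arm_command([
  {"offset":[-6,20,0],"twist":[0,0,0],"claw":70},
  {"offset":[-7,40,0],"twist":[0,0,0],"claw":70},
  {"offset":[-7,40,0],"twist":[0,0,0],"claw":70},
  {"offset":[-7,40,0],"twist":[0,0,0],"claw":70},
  {"offset":[-7,40,0],"twist":[0,0,0],"claw":70},
  {"offset":[-7,40,0],"twist":[0,0,0],"claw":70},
  {"offset":[-7,40,0],"twist":[0,0,0],"claw":70},
  {"offset":[-7,40,0],"twist":[0,0,0],"claw":70},
  {"offset":[-6,40,0],"twist":[0,0,0],"claw":70},
  {"offset":[0,36,0],"twist":[0,0,0],"claw":70},
  {"offset":[0,0,0],"twist":[0,0,0],"claw":70},
])

```text
time: 8.2
tcp_pos: [0.5917, 0.132, 0.1739]
tcp_rot: [[-1.0, -0.004, 0.001], [-0.004, 1.0, 0.001], [-0.001, 0.001, -1.0]]
contact_force: [-0.8, -0.9, 0.3]
grip_width: 0.818
gripper_force: 0.0
```

```bash
python3 - <<'E'
from h import *
s=grab_frame("side");t=grab_frame("top")
cv2.imwrite("pics/p2.png",np.hstack([cv2.resize(s[160:400,200:440],(400,400)),cv2.resize(t[150:270,380:500],(400,400))]));print(manip.sense()["tcp_pos"])
E
```

```text
[0.59186333 0.12810667 0.17373954]
```

View pics/p2.png

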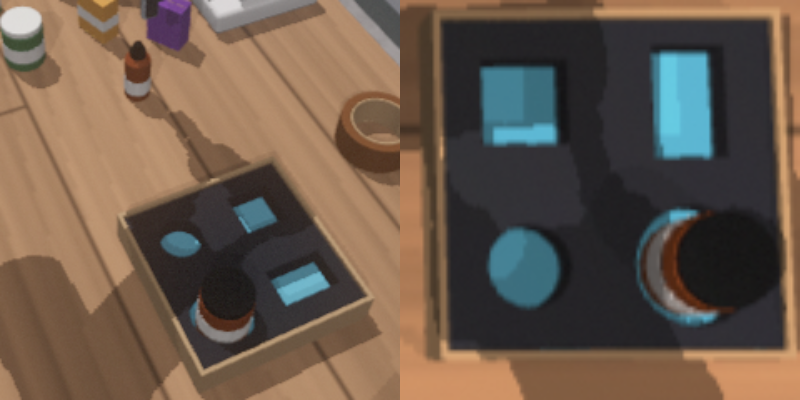

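The candle sits deep and upright in the large cut-out (top crop (725,262)). Descending on the dropper.

Emit:
arm_command([
  {"offset":[0,0,20],"twist":[0,0,0],"claw":70},
  {"offset":[0,0,35],"twist":[0,0,0],"claw":70},
  {"offset":[0,0,30],"twist":[0,0,0],"claw":70},
  {"offset":[0,0,25],"twist":[0,0,0],"claw":70},
  {"offset":[0,0,17],"twist":[0,0,0],"claw":70},
  {"offset":[0,0,9],"twist":[0,0,0],"claw":70},
  {"offset":[0,0,0],"twist":[0,0,0],"claw":70},
  {"offset":[0,0,0],"twist":[0,0,0],"claw":60},
  {"offset":[0,0,0],"twist":[0,0,0],"claw":50},
])

```text
time: 9.2
tcp_pos: [0.5929, 0.1273, 0.0387]
tcp_rot: [[-1.0, 0.002, 0.002], [0.002, 1.0, 0.0], [-0.002, 0.0, -1.0]]
contact_force: [0.2, -0.1, -0.1]
grip_width: 0.589
gripper_force: 0.0
```

Emit:
arm_command([
  {"offset":[0,0,0],"twist":[0,0,0],"claw":44},
  {"offset":[0,0,0],"twist":[0,0,0],"claw":40},
  {"offset":[0,0,0],"twist":[0,0,0],"claw":36},
  {"offset":[0,0,0],"twist":[0,0,0],"claw":32},
  {"offset":[0,0,0],"twist":[0,0,0],"claw":30},
  {"offset":[0,0,0],"twist":[0,0,0],"claw":30},
], squeeze=30)

```text
time: 9.8
tcp_pos: [0.5924, 0.1277, 0.0381]
tcp_rot: [[-1.0, 0.001, 0.001], [0.001, 1.0, 0.0], [-0.001, 0.0, -1.0]]
contact_force: [-1.0, 0.5, 5.1]
grip_width: 0.436
gripper_force: 29.9
```

Emit:
arm_command([
  {"offset":[0,0,-10],"twist":[0,0,0],"claw":30},
  {"offset":[0,0,-25],"twist":[0,0,0],"claw":30},
  {"offset":[0,0,-30],"twist":[0,0,0],"claw":30},
  {"offset":[4,-15,-25],"twist":[0,0,0],"claw":30},
  {"offset":[9,-35,0],"twist":[0,0,0],"claw":30},
  {"offset":[9,-40,0],"twist":[0,0,0],"claw":30},
  {"offset":[9,-40,0],"twist":[0,0,0],"claw":30},
  {"offset":[9,-40,0],"twist":[0,0,0],"claw":30},
  {"offset":[9,-40,0],"twist":[0,0,0],"claw":30},
  {"offset":[8,-35,0],"twist":[0,0,0],"claw":30},
  {"offset":[5,-25,0],"twist":[0,0,0],"claw":30},
  {"offset":[0,0,0],"twist":[0,0,0],"claw":30},
])

```text
time: 11.0
tcp_pos: [0.529, -0.1455, 0.1276]
tcp_rot: [[-1.0, 0.005, -0.0], [0.005, 1.0, -0.001], [0.0, -0.001, -1.0]]
contact_force: [0.0, 0.3, -1.0]
grip_width: 0.437
gripper_force: 30.4
```

Emit:
arm_command([
  {"offset":[0,0,0],"twist":[0,0,0],"claw":30},
  {"offset":[0,0,0],"twist":[0,0,0],"claw":30},
])

```text
time: 11.2
tcp_pos: [0.5297, -0.1415, 0.1274]
tcp_rot: [[-1.0, 0.001, -0.0], [0.001, 1.0, 0.0], [0.0, 0.0, -1.0]]
contact_force: [-0.2, 0.1, -1.3]
grip_width: 0.435
gripper_force: 30.4
```

```bash
python3 - <<'E'
from h import *
s=grab_frame("side");t=grab_frame("top")
cv2.imwrite("pics/p3.png",np.hstack([cv2.resize(s[200:400,230:430],(400,400)),cv2.resize(t[120:280,360:520],(400,400))]));print(manip.sense()["tcp_pos"])
E
```

```text
[ 0.5298315  -0.14128748  0.12731619]
```

View pics/p3.png

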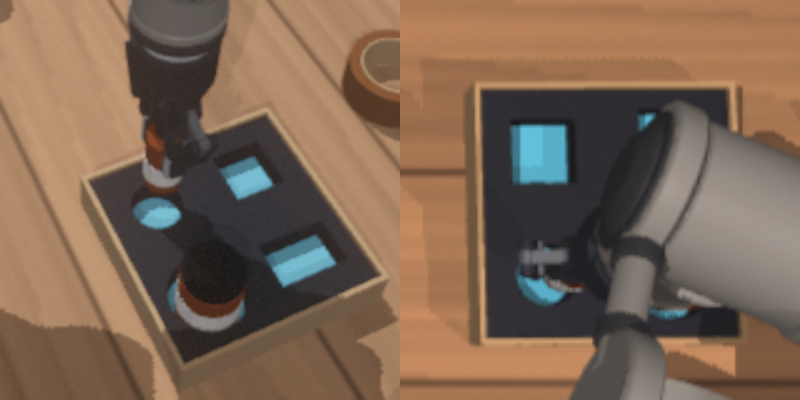

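The dropper hangs upright above the small round cut-out (side crop (158,212)). I shift y by -1.5 mm and lower 74 mm.

Emit:
arm_command([
  {"offset":[0,-1.5,20],"twist":[0,0,0],"claw":30},
  {"offset":[0,0,20],"twist":[0,0,0],"claw":30},
  {"offset":[0,0,15],"twist":[0,0,0],"claw":30},
  {"offset":[0,0,10],"twist":[0,0,0],"claw":30},
  {"offset":[0,0,5],"twist":[0,0,0],"claw":30},
  {"offset":[0,0,2],"twist":[0,0,0],"claw":30},
  {"offset":[0,0,1.2],"twist":[0,0,0],"claw":30},
  {"offset":[0,0,0],"twist":[0,0,0],"claw":30},
  {"offset":[0,0,0],"twist":[0,0,0],"claw":30},
])

```text
time: 12.2
tcp_pos: [0.53, -0.144, 0.0546]
tcp_rot: [[-1.0, 0.001, 0.001], [0.001, 1.0, -0.0], [-0.001, -0.0, -1.0]]
contact_force: [-0.0, -0.2, -0.7]
grip_width: 0.437
gripper_force: 30.4
```

Emit:
arm_command([
  {"offset":[0,0,0.5],"twist":[0,0,0],"claw":30},
  {"offset":[0,0,0],"twist":[0,0,0],"claw":30},
])

```text
time: 12.4
tcp_pos: [0.5297, -0.1439, 0.0538]
tcp_rot: [[-1.0, 0.001, 0.0], [0.001, 1.0, -0.0], [-0.0, -0.0, -1.0]]
contact_force: [0.8, 0.7, -0.8]
grip_width: 0.439
gripper_force: 30.4
```

Emit:
arm_command([
  {"offset":[0,0,0.8],"twist":[0,0,0],"claw":30},
  {"offset":[0,0,0],"twist":[0,0,0],"claw":30},
])

```text
time: 12.6
tcp_pos: [0.5298, -0.144, 0.0531]
tcp_rot: [[-1.0, 0.001, 0.001], [0.001, 1.0, -0.0], [-0.001, -0.0, -1.0]]
contact_force: [-1.0, -0.4, 3.0]
grip_width: 0.432
gripper_force: 30.6
```

Emit:
arm_command([
  {"offset":[0,0,0.5],"twist":[0,0,0],"claw":30},
  {"offset":[0,0,0],"twist":[0,0,0],"claw":30},
])

```text
time: 12.8
tcp_pos: [0.5299, -0.144, 0.0531]
tcp_rot: [[-1.0, 0.001, 0.001], [0.001, 1.0, -0.0], [-0.001, -0.0, -1.0]]
contact_force: [-2.4, 1.2, 7.7]
grip_width: 0.436
gripper_force: 31.2
```

Seated. Release and go to the square bottle.

Emit:
arm_command([
  {"offset":[0,0,0],"twist":[0,0,0],"claw":42},
  {"offset":[0,0,0],"twist":[0,0,0],"claw":48},
  {"offset":[0,0,0],"twist":[0,0,0],"claw":54},
  {"offset":[0,0,0],"twist":[0,0,0],"claw":58},
  {"offset":[0,0,0],"twist":[0,0,0],"claw":60},
  {"offset":[0,0,-10],"twist":[0,0,0],"claw":60},
  {"offset":[0,0,-25],"twist":[0,0,0],"claw":60},
  {"offset":[0,0,-40],"twist":[0,0,0],"claw":60},
  {"offset":[0,0,-40],"twist":[0,0,0],"claw":60},
  {"offset":[0,0,-20],"twist":[0,0,0],"claw":60},
])

```text
time: 13.8
tcp_pos: [0.5309, -0.1444, 0.1918]
tcp_rot: [[-1.0, 0.001, 0.006], [0.001, 1.0, -0.002], [-0.006, -0.002, -1.0]]
contact_force: [0.7, -1.1, -0.3]
grip_width: 0.704
gripper_force: 0.0
```

Emit:
arm_command([
  {"offset":[-2,25,0],"twist":[0,0,0],"claw":70},
  {"offset":[-4,46,0],"twist":[0,0,0],"claw":70},
  {"offset":[-4,46,0],"twist":[0,0,0],"claw":70},
  {"offset":[-4,46,0],"twist":[0,0,0],"claw":70},
  {"offset":[-4,46,0],"twist":[0,0,0],"claw":70},
  {"offset":[-4,46,0],"twist":[0,0,0],"claw":70},
  {"offset":[-4,46,0],"twist":[0,0,0],"claw":70},
  {"offset":[-4,46,0],"twist":[0,0,0],"claw":70},
  {"offset":[-4,46,0],"twist":[0,0,0],"claw":70},
  {"offset":[-4,46,0],"twist":[0,0,0],"claw":70},
  {"offset":[-4,46,0],"twist":[0,0,0],"claw":70},
  {"offset":[-4,46,0],"twist":[0,0,0],"claw":70},
])

```text
time: 15.0
tcp_pos: [0.5762, 0.389, 0.1883]
tcp_rot: [[-1.0, 0.001, 0.001], [0.001, 1.0, 0.0], [-0.001, 0.0, -1.0]]
contact_force: [1.5, -0.8, -0.0]
grip_width: 0.817
gripper_force: 0.0
```

Emit:
arm_command([
  {"offset":[0,0,0],"twist":[0,0,-8.5],"claw":70},
  {"offset":[0,0,0],"twist":[0,0,-8.5],"claw":70},
  {"offset":[0,0,0],"twist":[0,0,-8.5],"claw":70},
  {"offset":[0,0,0],"twist":[0,0,-8.5],"claw":70},
  {"offset":[0,0,0],"twist":[0,0,-1],"claw":70},
  {"offset":[0,0,0],"twist":[0,0,0],"claw":70},
])

```text
time: 15.6
tcp_pos: [0.5764, 0.387, 0.1878]
tcp_rot: [[-0.822, -0.57, 0.0], [-0.57, 0.822, 0.0], [-0.0, -0.0, -1.0]]
contact_force: [0.1, -0.4, 1.3]
grip_width: 0.818
gripper_force: 0.0
```

```bash
python3 - <<'E'
from h import *
s=grab_frame("side");t=grab_frame("top")
cv2.imwrite("pics/p4.png",np.hstack([cv2.resize(s[80:240,160:320],(400,400)),cv2.resize(t[150:270,380:500],(400,400))]))
st=manip.sense();p=st["tcp_pos"];R=st["tcp_rot"];print(p,np.degrees(np.arctan2(R[1,1],R[0,1])))
print(R.T@(np.array([.577,.393,.0365])-p)*1000)
E
```

```text
[0.576372   0.38697971 0.18760615] 124.75472946501687
[ -3.9149007    4.5803699  151.10725137]
```

View pics/p4.png

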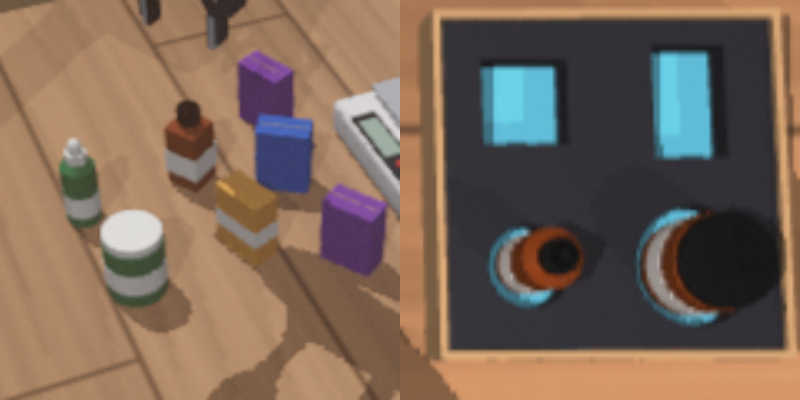

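Dropper and candle stand well in their cut-outs (top crop (540,262), (725,262)), and the bench items are undisturbed. Descending on the square bottle.

Emit:
arm_command([
  {"offset":[-4,4.5,20],"twist":[0,0,0],"claw":70},
  {"offset":[0,0,35],"twist":[0,0,0],"claw":70},
  {"offset":[0,0,35],"twist":[0,0,0],"claw":70},
  {"offset":[0,0,30],"twist":[0,0,0],"claw":70},
  {"offset":[0,0,20],"twist":[0,0,0],"claw":70},
  {"offset":[0,0,10],"twist":[0,0,0],"claw":70},
  {"offset":[0,0,1],"twist":[0,0,0],"claw":70},
  {"offset":[0,0,0],"twist":[0,0,0],"claw":60},
  {"offset":[0,0,0],"twist":[0,0,0],"claw":54},
])

```text
time: 16.6
tcp_pos: [0.578, 0.3935, 0.0381]
tcp_rot: [[-0.82, -0.572, 0.003], [-0.572, 0.82, 0.001], [-0.003, -0.0, -1.0]]
contact_force: [1.1, -0.3, 0.4]
grip_width: 0.634
gripper_force: 0.0
```

Emit:
arm_command([
  {"offset":[0,0,0],"twist":[0,0,0],"claw":48},
  {"offset":[0,0,0],"twist":[0,0,0],"claw":44},
  {"offset":[0,0,0],"twist":[0,0,0],"claw":40},
  {"offset":[0,0,0],"twist":[0,0,0],"claw":36},
  {"offset":[0,0,0],"twist":[0,0,0],"claw":32},
  {"offset":[0,0,0],"twist":[0,0,0],"claw":32},
], squeeze=35)

```text
time: 17.2
tcp_pos: [0.5773, 0.3935, 0.0371]
tcp_rot: [[-0.82, -0.573, 0.001], [-0.573, 0.82, 0.001], [-0.001, 0.0, -1.0]]
contact_force: [-1.1, 1.9, 6.2]
grip_width: 0.46
gripper_force: 36.2
```

Emit:
arm_command([
  {"offset":[0,0,-10],"twist":[0,0,0],"claw":32},
  {"offset":[0,0,-25],"twist":[0,0,0],"claw":32},
  {"offset":[0,0,-30],"twist":[0,0,0],"claw":32},
  {"offset":[0,0,-30],"twist":[0,0,0],"claw":32},
  {"offset":[0,0,-15],"twist":[0,0,0],"claw":32},
  {"offset":[0,0,0],"twist":[0,0,7],"claw":32},
  {"offset":[0,0,0],"twist":[0,0,7],"claw":32},
  {"offset":[0,0,0],"twist":[0,0,7],"claw":32},
  {"offset":[0,0,0],"twist":[0,0,7],"claw":32},
  {"offset":[0,0,0],"twist":[0,0,7],"claw":32},
])

```text
time: 18.2
tcp_pos: [0.5769, 0.3924, 0.1459]
tcp_rot: [[-1.0, 0.007, -0.001], [0.007, 1.0, -0.001], [0.001, -0.001, -1.0]]
contact_force: [0.7, -0.0, -2.6]
grip_width: 0.46
gripper_force: 35.6
```

Emit:
arm_command([
  {"offset":[-3,-25,0],"twist":[0,0,0],"claw":32},
  {"offset":[-5,-46,0],"twist":[0,0,0],"claw":32},
  {"offset":[-5,-46,0],"twist":[0,0,0],"claw":32},
  {"offset":[-5,-46,0],"twist":[0,0,0],"claw":32},
  {"offset":[-5,-46,0],"twist":[0,0,0],"claw":32},
  {"offset":[-5,-46,0],"twist":[0,0,0],"claw":32},
  {"offset":[-5,-46,0],"twist":[0,0,0],"claw":32},
  {"offset":[-5,-46,0],"twist":[0,0,0],"claw":32},
  {"offset":[-5,-46,0],"twist":[0,0,0],"claw":32},
  {"offset":[-5,-46,0],"twist":[0,0,0],"claw":32},
  {"offset":[-5,-46,0],"twist":[0,0,0],"claw":32},
  {"offset":[-4,-46,0],"twist":[0,0,0],"claw":32},
])

```text
time: 19.4
tcp_pos: [0.6329, -0.1403, 0.1461]
tcp_rot: [[-1.0, 0.002, -0.001], [0.002, 1.0, -0.0], [0.001, -0.0, -1.0]]
contact_force: [1.0, 0.6, -2.3]
grip_width: 0.461
gripper_force: 35.9
```

Emit:
arm_command([
  {"offset":[0,0,0],"twist":[0,0,0],"claw":32},
  {"offset":[0,0,0],"twist":[0,0,0],"claw":32},
  {"offset":[0,0,0],"twist":[0,0,0],"claw":32},
])

```text
time: 19.7
tcp_pos: [0.633, -0.1371, 0.146]
tcp_rot: [[-1.0, 0.001, -0.001], [0.001, 1.0, 0.001], [0.001, 0.001, -1.0]]
contact_force: [0.2, 0.5, -3.1]
grip_width: 0.464
gripper_force: 36.3
```

```bash
python3 - <<'E'
from h import *
s=grab_frame("side")
cv2.imwrite("pics/p5.png",cv2.resize(s[180:400,230:450],(500,500)))
st=manip.sense();p=st["tcp_pos"];R=st["tcp_rot"];print(p,np.degrees(np.arctan2(R[1,1],R[0,1])))
print(R.T@(np.array([.635,-.1428,.052])-p)*1000)
E
```

```text
[ 0.63314448 -0.13665621  0.14614533] 90.00475551738722
[-1.92734359 -6.19733726 94.14037947]
```

View pics/p5.png

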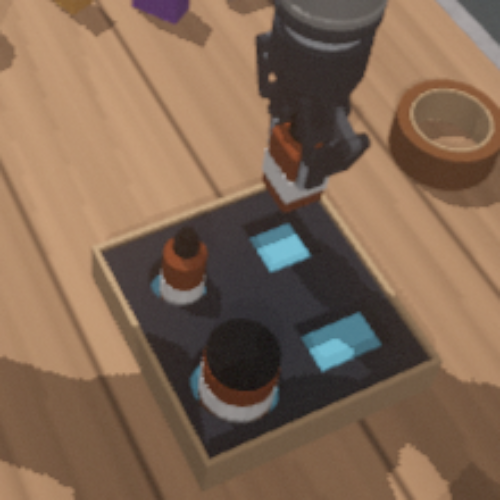

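The square bottle is square with the carton above its cut-out (280,248). I correct by -2/-6 mm and lower.

Emit:
arm_command([
  {"offset":[-2,-6,0],"twist":[0,0,0],"claw":32},
  {"offset":[0,0,20],"twist":[0,0,0],"claw":32},
  {"offset":[0,0,25],"twist":[0,0,0],"claw":32},
  {"offset":[0,0,20],"twist":[0,0,0],"claw":32},
  {"offset":[0,0,13],"twist":[0,0,0],"claw":32},
  {"offset":[0,0,8],"twist":[0,0,0],"claw":32},
  {"offset":[0,0,4],"twist":[0,0,0],"claw":32},
  {"offset":[0,0,2],"twist":[0,0,0],"claw":32},
  {"offset":[0,0,0.8],"twist":[0,0,0],"claw":32},
  {"offset":[0,0,0],"twist":[0,0,0],"claw":32},
  {"offset":[0,0,0],"twist":[0,0,0],"claw":32},
])

```text
time: 20.85
tcp_pos: [0.6357, -0.1442, 0.0541]
tcp_rot: [[-1.0, 0.001, 0.001], [0.001, 1.0, -0.0], [-0.001, -0.0, -1.0]]
contact_force: [-0.6, -0.1, -2.3]
grip_width: 0.461
gripper_force: 36.3
```

Emit:
arm_command([
  {"offset":[0,0,0.6],"twist":[0,0,0],"claw":32},
  {"offset":[0,0,0],"twist":[0,0,0],"claw":32},
])

```text
time: 21.05
tcp_pos: [0.6354, -0.1441, 0.053]
tcp_rot: [[-1.0, 0.001, 0.0], [0.001, 1.0, 0.0], [-0.0, 0.0, -1.0]]
contact_force: [-0.2, 0.1, -2.0]
grip_width: 0.463
gripper_force: 36.3
```

Emit:
arm_command([
  {"offset":[0,0,0.6],"twist":[0,0,0],"claw":32},
  {"offset":[0,0,0],"twist":[0,0,0],"claw":32},
])

```text
time: 21.25
tcp_pos: [0.6353, -0.144, 0.0522]
tcp_rot: [[-1.0, 0.001, -0.0], [0.001, 1.0, 0.0], [0.0, 0.0, -1.0]]
contact_force: [-0.4, 0.3, -1.4]
grip_width: 0.461
gripper_force: 36.3
```

Emit:
arm_command([
  {"offset":[0,0,0.6],"twist":[0,0,0],"claw":32},
  {"offset":[0,0,0],"twist":[0,0,0],"claw":32},
])

```text
time: 21.45
tcp_pos: [0.6354, -0.144, 0.0521]
tcp_rot: [[-1.0, 0.001, 0.0], [0.001, 1.0, -0.0], [-0.0, -0.0, -1.0]]
contact_force: [-1.3, 0.3, 1.7]
grip_width: 0.464
gripper_force: 36.6
```

Seated. Release and go to the soap; 71° twist to its thin axis.

Emit:
arm_command([
  {"offset":[0,0,0],"twist":[0,0,0],"claw":44},
  {"offset":[0,0,0],"twist":[0,0,0],"claw":50},
  {"offset":[0,0,0],"twist":[0,0,0],"claw":55},
  {"offset":[0,0,0],"twist":[0,0,0],"claw":58},
  {"offset":[0,0,0],"twist":[0,0,0],"claw":58},
  {"offset":[0,0,-10],"twist":[0,0,0],"claw":58},
  {"offset":[0,0,-25],"twist":[0,0,0],"claw":58},
  {"offset":[0,0,-40],"twist":[0,0,0],"claw":58},
  {"offset":[0,0,-40],"twist":[0,0,0],"claw":58},
  {"offset":[0,0,-15],"twist":[0,0,0],"claw":58},
])

```text
time: 22.45
tcp_pos: [0.6371, -0.1446, 0.1876]
tcp_rot: [[-1.0, 0.001, 0.008], [0.001, 1.0, -0.003], [-0.008, -0.003, -1.0]]
contact_force: [0.3, -0.0, 0.2]
grip_width: 0.679
gripper_force: 0.0
```

Emit:
arm_command([
  {"offset":[2,20,0],"twist":[0,0,0],"claw":58},
  {"offset":[4,40,0],"twist":[0,0,0],"claw":58},
  {"offset":[4,40,0],"twist":[0,0,0],"claw":58},
  {"offset":[4,40,0],"twist":[0,0,0],"claw":58},
  {"offset":[4,40,0],"twist":[0,0,0],"claw":58},
  {"offset":[4,40,0],"twist":[0,0,0],"claw":58},
  {"offset":[4,40,0],"twist":[0,0,0],"claw":58},
  {"offset":[4,40,0],"twist":[0,0,0],"claw":58},
  {"offset":[4,40,0],"twist":[0,0,0],"claw":58},
  {"offset":[4,40,0],"twist":[0,0,0],"claw":58},
  {"offset":[4,40,0],"twist":[0,0,0],"claw":58},
])

```text
time: 23.55
tcp_pos: [0.5923, 0.2784, 0.1809]
tcp_rot: [[-1.0, 0.001, -0.002], [0.001, 1.0, -0.0], [0.002, -0.0, -1.0]]
contact_force: [0.2, -0.1, 0.3]
grip_width: 0.68
gripper_force: 0.0
```

Emit:
arm_command([
  {"offset":[0,0,0],"twist":[0,0,8],"claw":58},
  {"offset":[0,0,0],"twist":[0,0,8],"claw":58},
  {"offset":[0,0,0],"twist":[0,0,8],"claw":58},
  {"offset":[0,0,0],"twist":[0,0,8],"claw":58},
  {"offset":[0,0,0],"twist":[0,0,8],"claw":58},
  {"offset":[0,0,0],"twist":[0,0,8],"claw":58},
  {"offset":[0,0,0],"twist":[0,0,8],"claw":58},
  {"offset":[0,0,0],"twist":[0,0,8],"claw":58},
  {"offset":[0,0,0],"twist":[0,0,7],"claw":58},
  {"offset":[0,0,0],"twist":[0,0,0],"claw":58},
  {"offset":[0,0,0],"twist":[0,0,0],"claw":58},
])

```text
time: 24.65
tcp_pos: [0.5931, 0.2765, 0.1812]
tcp_rot: [[-0.328, 0.945, -0.001], [0.945, 0.328, -0.0], [0.0, -0.001, -1.0]]
contact_force: [-1.2, -0.7, 0.0]
grip_width: 0.675
gripper_force: 0.0
```

```bash
python3 - <<'E'
from h import *
s=grab_frame("side");t=grab_frame("top")
cv2.imwrite("pics/p6.png",np.hstack([cv2.resize(s[80:240,160:320],(400,400)),cv2.resize(t[150:270,380:500],(400,400))]))
st=manip.sense();p=st["tcp_pos"];R=st["tcp_rot"];print(p,np.degrees(np.arctan2(R[1,1],R[0,1])))
print(R.T@(np.array([.593,.273,.035])-p)*1000)
E
```

```text
[0.59350017 0.27629194 0.18146599] 19.077327080616794
[ -2.97362911  -1.47136637 146.46625853]
```

View pics/p6.png

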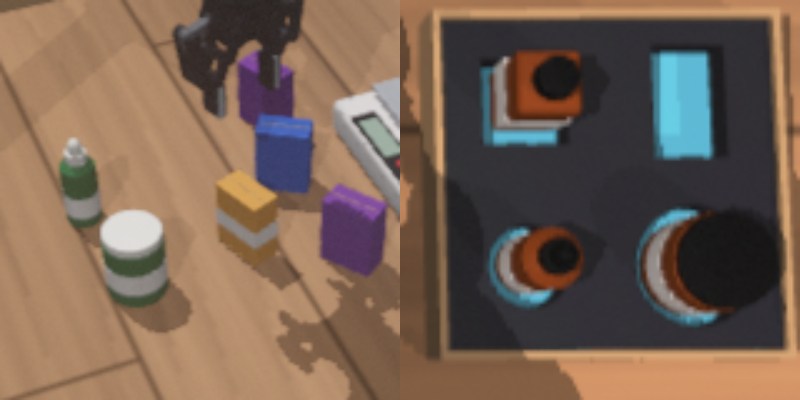

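The square bottle is seated square (top crop (545,85)). Ochre soap at side crop (247,215), below the gripper. Descending.

Emit:
arm_command([
  {"offset":[-3,-1.5,20],"twist":[0,0,0],"claw":58},
  {"offset":[0,0,35],"twist":[0,0,0],"claw":58},
  {"offset":[0,0,35],"twist":[0,0,0],"claw":58},
  {"offset":[0,0,28],"twist":[0,0,0],"claw":58},
  {"offset":[0,0,18],"twist":[0,0,0],"claw":58},
  {"offset":[0,0,10],"twist":[0,0,0],"claw":58},
  {"offset":[0,0,0],"twist":[0,0,0],"claw":58},
  {"offset":[0,0,0],"twist":[0,0,0],"claw":50},
  {"offset":[0,0,0],"twist":[0,0,0],"claw":44},
])

```text
time: 25.65
tcp_pos: [0.5943, 0.273, 0.0372]
tcp_rot: [[-0.325, 0.946, 0.002], [0.946, 0.325, 0.001], [0.0, 0.003, -1.0]]
contact_force: [0.3, 0.2, 0.7]
grip_width: 0.512
gripper_force: 0.0
```

Emit:
arm_command([
  {"offset":[0,0,0],"twist":[0,0,0],"claw":40},
  {"offset":[0,0,0],"twist":[0,0,0],"claw":36},
  {"offset":[0,0,0],"twist":[0,0,0],"claw":32},
  {"offset":[0,0,0],"twist":[0,0,0],"claw":28},
  {"offset":[0,0,0],"twist":[0,0,0],"claw":25},
  {"offset":[0,0,0],"twist":[0,0,0],"claw":25},
], squeeze=30)

```text
time: 26.25
tcp_pos: [0.5939, 0.2728, 0.0364]
tcp_rot: [[-0.324, 0.946, 0.001], [0.946, 0.324, 0.0], [0.0, 0.001, -1.0]]
contact_force: [-1.1, 0.0, 5.7]
grip_width: 0.368
gripper_force: 30.7
```

Emit:
arm_command([
  {"offset":[0,0,-10],"twist":[0,0,0],"claw":25},
  {"offset":[0,0,-25],"twist":[0,0,0],"claw":25},
  {"offset":[0,0,-35],"twist":[0,0,0],"claw":25},
  {"offset":[0,0,-35],"twist":[0,0,-8],"claw":25},
  {"offset":[0,0,-25],"twist":[0,0,-8],"claw":25},
  {"offset":[0,0,-10],"twist":[0,0,-8],"claw":25},
  {"offset":[0,0,0],"twist":[0,0,-8],"claw":25},
  {"offset":[0,0,0],"twist":[0,0,-8],"claw":25},
  {"offset":[0,0,0],"twist":[0,0,-8],"claw":25},
  {"offset":[0,0,0],"twist":[0,0,-8],"claw":25},
  {"offset":[0,0,0],"twist":[0,0,-8],"claw":25},
  {"offset":[0,0,0],"twist":[0,0,-7.1],"claw":25},
])

```text
time: 27.45
tcp_pos: [0.5932, 0.2726, 0.1757]
tcp_rot: [[-1.0, -0.006, -0.001], [-0.006, 1.0, -0.0], [0.001, -0.0, -1.0]]
contact_force: [-0.5, -0.2, -1.2]
grip_width: 0.372
gripper_force: 29.9
```

Emit:
arm_command([
  {"offset":[-2,-25,0],"twist":[0,0,0],"claw":25},
  {"offset":[-3,-45,0],"twist":[0,0,0],"claw":25},
  {"offset":[-4,-45,0],"twist":[0,0,0],"claw":25},
  {"offset":[-4,-45,0],"twist":[0,0,0],"claw":25},
  {"offset":[-4,-45,0],"twist":[0,0,0],"claw":25},
  {"offset":[-4,-45,0],"twist":[0,0,0],"claw":25},
  {"offset":[-4,-45,0],"twist":[0,0,0],"claw":25},
  {"offset":[-4,-45,0],"twist":[0,0,0],"claw":25},
  {"offset":[-4,-45,0],"twist":[0,0,0],"claw":25},
  {"offset":[-4,-45,0],"twist":[0,0,0],"claw":25},
  {"offset":[-4,-45,0],"twist":[0,0,0],"claw":25},
  {"offset":[0,-45,0],"twist":[0,0,0],"claw":25},
])

```text
time: 28.65
tcp_pos: [0.6346, -0.249, 0.1757]
tcp_rot: [[-1.0, -0.0, -0.0], [-0.0, 1.0, 0.0], [0.0, 0.0, -1.0]]
contact_force: [1.3, 0.5, -0.6]
grip_width: 0.371
gripper_force: 30.0
```

Emit:
arm_command([
  {"offset":[0,0,0],"twist":[0,0,0],"claw":25},
  {"offset":[0,0,0],"twist":[0,0,0],"claw":25},
  {"offset":[0,0,0],"twist":[0,0,0],"claw":25},
])

```text
time: 28.95
tcp_pos: [0.6346, -0.2461, 0.1756]
tcp_rot: [[-1.0, -0.001, -0.001], [-0.001, 1.0, 0.001], [0.001, 0.001, -1.0]]
contact_force: [0.3, 0.3, -0.8]
grip_width: 0.369
gripper_force: 30.1
```

```bash
python3 - <<'E'
from h import *
s=grab_frame("side")
cv2.imwrite("pics/p7.png",cv2.resize(s[180:400,230:450],(500,500)))
st=manip.sense();p=st["tcp_pos"];R=st["tcp_rot"];print(p,np.degrees(np.arctan2(R[1,1],R[0,1])))
print(R.T@(np.array([.635,-.248,.0514])-p)*1000)
E
```

```text
[ 0.63477267 -0.24578243  0.1757746 ] 90.1068147853249
[ -0.25942641  -2.29902014 124.37305885]
```

View pics/p7.png

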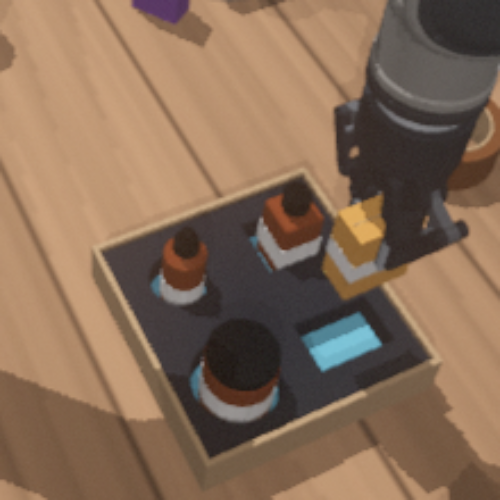

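The soap is in line with the oblong cut-out (342,342). Lowering.

Emit:
arm_command([
  {"offset":[0,-2,15],"twist":[0,0,0],"claw":25},
  {"offset":[0,0,30],"twist":[0,0,0],"claw":25},
  {"offset":[0,0,30],"twist":[0,0,0],"claw":25},
  {"offset":[0,0,18],"twist":[0,0,0],"claw":25},
  {"offset":[0,0,13],"twist":[0,0,0],"claw":25},
  {"offset":[0,0,9],"twist":[0,0,0],"claw":25},
  {"offset":[0,0,5],"twist":[0,0,0],"claw":25},
  {"offset":[0,0,2],"twist":[0,0,0],"claw":25},
  {"offset":[0,0,1],"twist":[0,0,0],"claw":25},
  {"offset":[0,0,0],"twist":[0,0,0],"claw":25},
  {"offset":[0,0,0],"twist":[0,0,0],"claw":25},
])

```text
time: 30.1
tcp_pos: [0.6349, -0.2495, 0.0533]
tcp_rot: [[-1.0, -0.0, 0.001], [-0.0, 1.0, -0.0], [-0.001, -0.0, -1.0]]
contact_force: [0.0, 0.9, -1.8]
grip_width: 0.372
gripper_force: 30.2
```

Emit:
arm_command([
  {"offset":[0,0,0.6],"twist":[0,0,0],"claw":25},
  {"offset":[0,0,0],"twist":[0,0,0],"claw":25},
])

```text
time: 30.3
tcp_pos: [0.6347, -0.2494, 0.0523]
tcp_rot: [[-1.0, -0.0, 0.0], [-0.0, 1.0, -0.0], [-0.0, -0.0, -1.0]]
contact_force: [0.1, 0.4, 0.5]
grip_width: 0.373
gripper_force: 30.2
```

Emit:
arm_command([
  {"offset":[0,0,0.8],"twist":[0,0,0],"claw":25},
  {"offset":[0,0,0],"twist":[0,0,0],"claw":25},
])

```text
time: 30.5
tcp_pos: [0.6348, -0.2494, 0.0515]
tcp_rot: [[-1.0, -0.0, 0.0], [-0.0, 1.0, -0.0], [-0.0, -0.0, -1.0]]
contact_force: [0.1, 0.4, 0.2]
grip_width: 0.374
gripper_force: 30.3
```

Emit:
arm_command([
  {"offset":[0,0,0.5],"twist":[0,0,0],"claw":25},
  {"offset":[0,0,0],"twist":[0,0,0],"claw":25},
])

```text
time: 30.7
tcp_pos: [0.6349, -0.2494, 0.0515]
tcp_rot: [[-1.0, -0.0, 0.001], [-0.0, 1.0, -0.0], [-0.001, -0.0, -1.0]]
contact_force: [-1.3, -0.1, 4.8]
grip_width: 0.37
gripper_force: 30.7
```

Seated. Release, lift, move aside and check.

Emit:
arm_command([
  {"offset":[0,0,0],"twist":[0,0,0],"claw":36},
  {"offset":[0,0,0],"twist":[0,0,0],"claw":42},
  {"offset":[0,0,0],"twist":[0,0,0],"claw":47},
  {"offset":[0,0,0],"twist":[0,0,0],"claw":50},
  {"offset":[0,0,0],"twist":[0,0,0],"claw":50},
  {"offset":[0,0,-10],"twist":[0,0,0],"claw":50},
  {"offset":[0,0,-25],"twist":[0,0,0],"claw":50},
  {"offset":[0,0,-40],"twist":[0,0,0],"claw":50},
  {"offset":[0,0,-40],"twist":[0,0,0],"claw":50},
  {"offset":[0,0,-30],"twist":[0,0,0],"claw":50},
])

```text
time: 31.7
tcp_pos: [0.6352, -0.2496, 0.1998]
tcp_rot: [[-1.0, -0.0, 0.003], [-0.0, 1.0, -0.002], [-0.003, -0.002, -1.0]]
contact_force: [0.3, -0.7, 0.1]
grip_width: 0.585
gripper_force: 0.0
```

Emit:
arm_command([
  {"offset":[5,20,0],"twist":[0,0,0],"claw":50},
  {"offset":[10,40,0],"twist":[0,0,0],"claw":50},
  {"offset":[10,40,0],"twist":[0,0,0],"claw":50},
  {"offset":[10,40,0],"twist":[0,0,0],"claw":50},
  {"offset":[10,40,0],"twist":[0,0,0],"claw":50},
  {"offset":[10,40,0],"twist":[0,0,0],"claw":50},
  {"offset":[10,40,0],"twist":[0,0,0],"claw":50},
  {"offset":[10,30,0],"twist":[0,0,0],"claw":50},
  {"offset":[0,0,0],"twist":[0,0,0],"claw":50},
])

```text
time: 32.6
tcp_pos: [0.5584, 0.0443, 0.1969]
tcp_rot: [[-1.0, -0.005, 0.001], [-0.005, 1.0, 0.001], [-0.001, 0.001, -1.0]]
contact_force: [0.9, -0.4, -0.5]
grip_width: 0.584
gripper_force: 0.0
```

```bash
python3 - <<'E'
from h import *
s=grab_frame("side");t=grab_frame("top")
cv2.imwrite("pics/p8.png",np.hstack([cv2.resize(s,(400,400)),cv2.resize(t[150:270,380:500],(400,400))]))
E
```

```text
(no output)
```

View pics/p8.png

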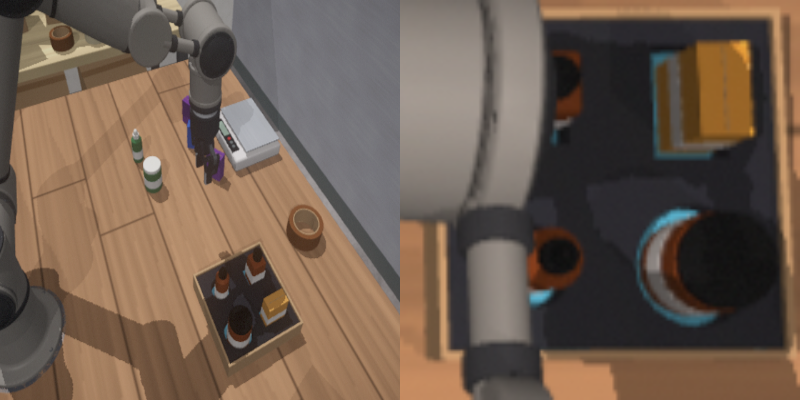

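All four stand in their cut-outs (side view: candle (238,325), dropper (221,285), square (255,262), soap (275,305)). The green pair is unmoved, and the arm is clear.

```bash
python3 -c "
from bench import manip
print(manip.finish_job())"
```

```text
the job is handed in; nothing more can be done
None
```

The amber candle, dropper bottle, square bottle and soap box each stand upright and fully down in their own cut-outs, the green candle and green dropper were not touched, and the job was handed in at about 33 s of the 115 s allowed.

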